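# Lock the filter ring of the fume extractor

## Robot

A 6-joint arm with a two-finger parallel gripper is mounted at the origin on the work surface. World frame = base frame: x ahead of the robot, y to its left, z up, the work surface at z = 0. Lengths are in m, angles in rad, forces in N, time in s.
With the tool pointing down it reaches from about 0.325 to 0.85 m from the base axis. Payload 4.4 kg.
Tool frame: the origin (TCP) lies midway between the tips of the shut fingers; the grasp point (between the pads) lies 19 mm behind it; z points along the fingers, x is the direction in which the jaws open and shut, and the axes are right-handed (so a half turn about z gives the same grasp; the last joint's range is limited). The gripper opens to 94 mm and grips with 3 to 60 N. Pads are 16 mm wide; open, the fingers measure 119 mm over their backs; the gripper's body (75 mm by 177 mm) begins 78 mm behind the grasp point.
Start: joints at [1.079, 0.207, 1.542, -0, 1.393, -0.15], TCP at [0.193, 0.542, 0.173] pointing down, gripper open.
Joint ranges: [-2.73, 2.73], [-0.86, 2.22], [0.23, 2.46], [-1.11, 4.25], [0.08, 2.63], [-2.82, 2.82]. Speed limits (rad/s): [2.79, 2.79, 3.14, 3.14, 3.14, 3.14].

## Interface

Orientations are given as a rotation vector (axis times angle).
In Python, from plant import bot gives the robot as it stands. The module is installed in compiled form; this text tells all that it offers.
- The arm moves only by the tool step_arm, never from a script. Its argument "increments" is a list of rows, each a list of 3 entries, a list of its own where there are three numbers: the turn, a rotation vector about the tool's x, y, z in degrees, then the shift along the tool's x, y, z in cm, then the finger opening in cm, from 0 to 9.4. A call has 1 to 20 rows; each row shifts and turns the commanded pose from where the row before left it, along the tool's axes as they then stand; what a row does not reach is not made up. A row lasts 1/12 s, in which the tool goes at most 41.7 mm and 7.16 degrees, less where a joint would pass 70% of its speed; a pose out of reach is approached as far as the arm can. A call is refused whole if a number of a shift passes 4.17 or a number of a turn 7.16, either way. A call with a gripper value outside its range is refused whole. The fingers move at their own pace and stop on an object; the grip force is fixed at half the most. Time passes only in rows, so rows that do not move let the fingers close. It gives the time, the measured TCP pose, the force and the opening at its end, in the units of the state.
- bot.get_obs(): the state, without advancing time (a new reading comes with each control period).
- bot.get_image(name): name is "side" or "top" or "wrist"; returns a dict with "color" (400x640x3 uint8, blue, green, red), "z_map" (400x640 float32, m along the optical axis (not along the pixel's ray), 0 where there is no reading), "intrinsics" (3x3 intrinsics, pixels), "R" (3x3) and "t" (3): a world point X has camera coordinates R X + t; the wrist camera has in their place "tool_from_camera" (4x4, takes a point from camera to tool coordinates, whose origin is the TCP and whose axes are the tool frame's). Camera axes: x right, y down, z forward; pixel columns grow to the right and rows downward; lengths in m; the calibration is good to about 2 mm. A picture is of the moment at which its call begins: read the wrist's pose just before it.
- bot.job_done(): hands the job in, once; it reports no verdict.
The state is a dict: "clock": time; "qpos": joint angles; "qd": joint speeds; "effort": joint torques, N m; "tcp_pos": TCP position; "ee_rot": TCP orientation; "ft_force": force on the tool from outside, world axes, zero at the start; "ft_torque": the same for the moment, N m; "finger_gap": opening from 0.0 (shut) to 1.0 (fully open).
Only numpy, scipy, OpenCV 4.12 (cv2) and the standard library are available. Lean on these libraries where they do the work, as an engineer would, in place of code of your own. Each camera call takes 0.05 s, during which the arm holds its last target. There are 200 camera calls.

## Task

A new filter has been put in the solder fume extractor, the low square grey box on the bench. Turn the black lock ring around its wide filter clockwise (seen from above) until its upright lug is fully home at the raised black bar, the locked mark. Leave the smaller ring on the slim round canister as it is.

Things in the scene. Friction and masses are not known exactly. Their poses are not given: they have to be found in the camera images.
- wide_ring (a joint): Black captive ring (outside 132 mm, inside 100 mm, top 86 mm above bench) on the fixed square box (200 x 200 mm, top at 70 mm), turning about the vertical axis through the box's middle; rad. 0 = open stop, lug at the small black dot; grows clockwise seen from above; 1.40 = locked stop, lug in line with the black bar. Stays where left; friction 0.12 N m, about 2 N at the lug.
- wide_lug (a point): Grip point in the one upright lug of the wide ring: a bare aluminium block 12 mm thick (along the turning direction), 24 mm long radially, standing 36 mm above the ring's top. Point: mid thickness and length, 62 mm from the ring's axis, 24 mm above the ring's top, 12 mm below the lug's top. Axes turn with the ring: x level, radially outward; y anticlockwise; z up.
- lock_mark (a point): Middle of the top of the locked mark, a raised black bar 24 x 9 mm, 3 mm high, lying radially on top of the square box, 91 mm from the ring's axis, 73 mm above the bench. Locked = lug in line with this bar. The open mark, a round black dot 8 mm across, is 80 degrees anticlockwise of it. Axes: those of the box.
- narrow_lug (a point): Bystander, leave alone: lug of the smaller ring (outside 68 mm) on the fixed slim round aluminium canister, 86 mm in diameter with a 116 mm foot, 82 mm high to its ring's top. Same sort of lug, 12 mm thick, 16 mm long radially, standing 36 mm above that ring; point 31 mm from that ring's axis, 24 mm above its top. x radially outward, z up.

How it is judged:
At the end, for the whole second after the job is handed in: The wide ring of the fume extractor stands within 10 degrees (0.175 rad) of its locked mark, that is at 1.225 rad or more, at rest; the narrow ring's lug is within 10 mm of where it was (value of joint wide_ring above 1.225 rad and velocity of joint wide_ring between -0.05 and 0.05 rad/s and distance of narrow_lug from where it was at the start of the episode below 0.01 m); the robot touches nothing.
It fails at once if the smaller ring on the slim canister was turned (its lug moved more than 10 mm) (distance of narrow_lug from where it was at the start of the episode above 0.01 m).
It also fails if it takes over 32 s, if anything falls off the work surface, if the arm or the gripper's body presses on something with over 40 N, if the wrist force passes 120 N, or if a joint passes its speed limit or range.

## Working session

There is one attempt and no reset: what is moved stays moved. The work goes in short steps, Python scripts to look and compute and a tool call to move; the robot and the scene stay as the last step left them, time stands still between calls to the robot, and variables do not carry over. Pictures are saved under pics/ and viewed, about 8 in all and at most 12, crops included, and the job is handed in when it is done.

Besides the shell and the picture viewer there is one more tool, called after "Call:" by a JSON object that holds its "api" and its "payload", one argument or row to a line. step_arm: Moves the arm, as the interface text tells. Its arguments: {"type":"object","properties":{"increments":{"type":"array","items":{"type":"array"}}},"required":["increments"]}

```bash
mkdir -p pics; python3 - <<'E'
from plant import bot
import cv2,numpy as np,pickle
o=bot.get_obs();print(o)
for n in("top","side"):
    d=bot.get_image(n);pickle.dump(d,open(n+'.pkl','wb'));cv2.imwrite(f'pics/{n}0.png',d['color']);print(n,d['intrinsics'],d['R'],d['t'])
E
```

```text
{'clock': 0.0, 'qpos': array([ 1.07846241e+00,  2.07394859e-01,  1.54293285e+00, -3.25456943e-05,
        1.39346311e+00, -1.50498078e-01]), 'qd': array([-0.00024144, -0.00211073, -0.00096357,  0.00127916, -0.00045343,
       -0.00010947]), 'effort': array([-1.84159559e-03, -3.70884991e+01, -2.81412059e+01,  6.98357681e-02,
        3.61123681e-02, -1.57760883e-04]), 'tcp_pos': array([0.19236006, 0.54095744, 0.17221515]), 'ee_rot': array([ 2.5660776 ,  1.81065762, -0.00306432]), 'ft_force': array([-0.07343076,  0.10920145,  0.24881084]), 'ft_torque': array([-0.01950324,  0.00016074, -0.02080954]), 'finger_gap': 0.9979344384496849}
top [[421.19362597   0.         321.49598531]
 [  0.         421.19362597 199.53092368]
 [  0.           0.           1.        ]] [[-0.01110961 -0.99993721  0.00146758]
 [-0.98202684  0.01063405 -0.18844148]
 [ 0.18841405 -0.00353471 -0.98208332]] [0.01426951 0.57890918 0.84834216]
side [[434.87510806   0.         315.3415637 ]
 [  0.         434.87510806 203.99933909]
 [  0.           0.           1.        ]] [[ 0.93135641 -0.364078    0.00473831]
 [-0.20649358 -0.53886489 -0.81669152]
 [ 0.29989272  0.75965245 -0.57705503]] [-0.50626881  0.22652981  0.87772698]
```

View pics/top0.png

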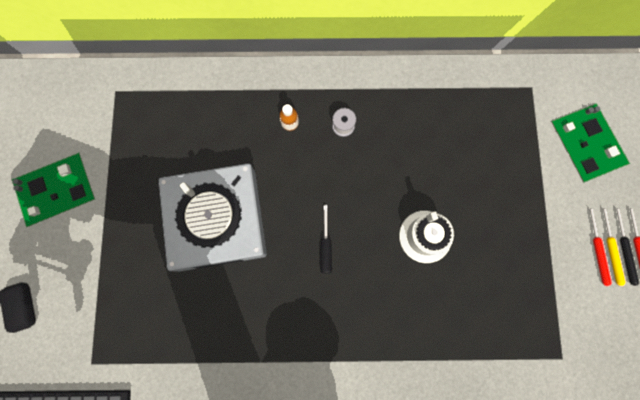

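View pics/side0.png

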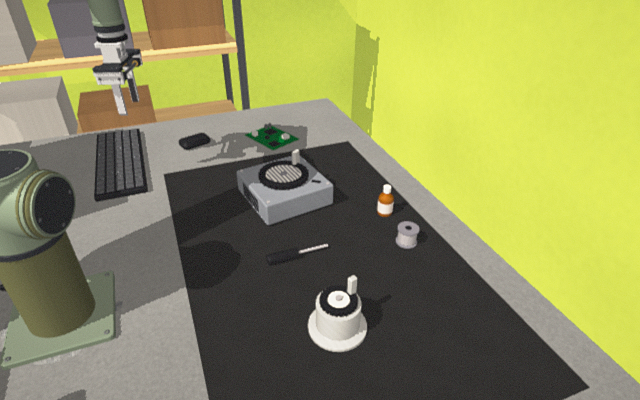

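The top view shows the grey box around (211,216), with the lug at (187,188) and the bar at (236,181). The narrow canister is at (427,236), well clear. The side view shows the lug upright at (296,157) and the bar at (317,181). Next I measure.

```bash
cat > h.py <<'E'
import numpy as np,cv2,pickle
def ray(d,uv,z):
    uv=np.atleast_2d(np.float64(uv));K,R,t=d['intrinsics'],d['R'],d['t']
    D=(np.c_[uv,np.ones(len(uv))]@np.linalg.inv(K).T)@R; C=-R.T@t
    return C+D*((z-C[2])/D[:,2])[:,None]
def cloud(d):
    v,u=np.mgrid[:400,:640];Z=d['z_map'];p=np.c_[u.ravel(),v.ravel(),np.ones(u.size)]@np.linalg.inv(d['intrinsics']).T*Z.reshape(-1,1)
    return ((p-d['t'])@d['R']).reshape(400,640,3)
E
python3 - <<'E'
from h import *
for n,(x0,y0,x1,y1) in(("top",(140,150,280,285)),("side",(225,135,345,230))):
    d=pickle.load(open(n+'.pkl','rb'));P=cloud(d);c=d['color'];roi=np.zeros((400,640),bool);roi[y0:y1,x0:x1]=1
    g=c.max(2).astype(int);z=P[...,2]
    box=roi&(abs(z-.07)<.006)&(g>75); print(n,'boxtop z med',np.median(z[box]),box.sum())
    cn=max(cv2.findContours(box.astype(np.uint8),0,2)[0],key=cv2.contourArea)
    W=ray(d,cn.reshape(-1,2),.07)[:,:2]; print('box rect',cv2.minAreaRect(W.astype(np.float32)))
    lug=roi&(z>.098)&(z<.13); p=P[lug]; print('lug',lug.sum(),p.mean(0),p.max(0),p.min(0))
    blk=(roi&(g<60)).astype(np.uint8)
    N,L,S,C=cv2.connectedComponentsWithStats(blk)
    for i in range(1,N):
        if S[i,4]>6: print('black',S[i],ray(d,C[i],.073)[0],ray(d,C[i],.086)[0])
    cv2.imwrite(f'pics/{n}1.png',cv2.resize(c[y0:y1,x0:x1],None,fx=5,fy=5,interpolation=2)[:600,:800])
E
```

```text
top boxtop z med 0.06987294952597893 5499
box rect ((0.5447281002998352, 0.2419310212135315), (0.1987057626247406, 0.19859741628170013), 8.871713638305664)
lug 99 [0.592715   0.27912719 0.11733422] [0.6055372  0.29139994 0.1247593 ] [0.58291969 0.27056456 0.0981509 ]
black [ 140  150  140  135 8926] [0.54291934 0.24835714 0.073     ] [0.54091379 0.24480887 0.086     ]
black [233 177   7   8  22] [0.61861383 0.18945795 0.073     ] [0.61547619 0.18679058 0.086     ]
black [ 175  183   66   64 1240] [0.54430901 0.24516081 0.073     ] [0.54228267 0.24166035 0.086     ]
side boxtop z med 0.0710614978053347 1661
box rect ((0.5429452657699585, 0.23674920201301575), (0.20148374140262604, 0.20590108633041382), 8.502533912658691)
lug 78 [0.59244299 0.27696989 0.11297274] [0.60649015 0.28855361 0.12531922] [0.58186598 0.26926634 0.09809387]
black [265 135   5   4  14] [0.56811179 0.48606918 0.073     ] [0.56155753 0.46062847 0.086     ]
black [268 141  12   6  46] [0.57551792 0.4363037  0.073     ] [0.56880859 0.41190494 0.086     ]
black [ 225  143  120   87 4367] [0.53254422 0.15551984 0.073     ] [0.52673465 0.13699995 0.086     ]
black [259 161  49  29 577] [0.5428599  0.24128791 0.073     ] [0.53683434 0.22097226 0.086     ]
black [312 181   8   1   8] [0.61695253 0.18747646 0.073     ] [0.60937567 0.16828747 0.086     ]
black [252 201   4   5   9] [0.43650338 0.1481023  0.073     ] [0.43270464 0.1297377  0.086     ]
```

View pics/top1.png

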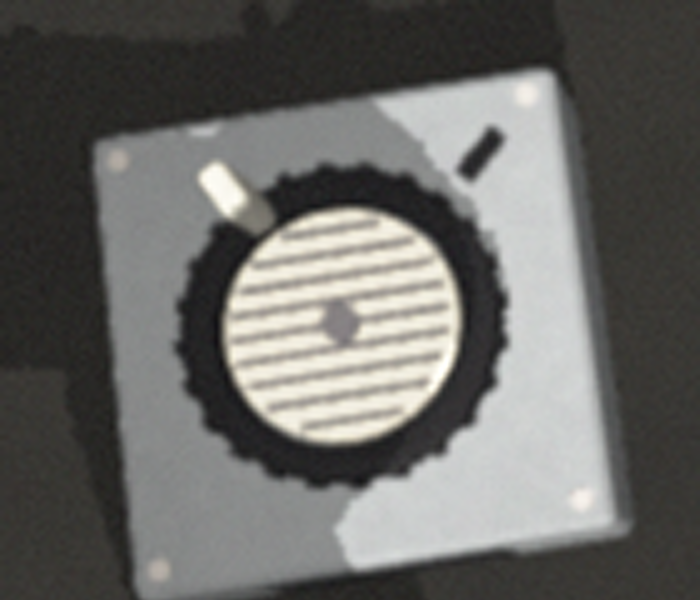

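The crop shows the lug top's centre near crop pixel (219,186), which is (183.8,187.2) in the full frame, and the bar at crop (480,153). The ring axis is about (0.544,0.242). The bar's radius comes out at 91 mm, the lug's at about 62 mm, the box side at 199 mm and the box top at 70 mm, all matching the given sizes. The lug stands at about 38°, and the bar at -35°.

I'll turn the jaws to the tangent (tool x at about 128°) first.

Call:
{"api": "step_arm", "payload": {
  "increments": [
    [[0,0,-5.8],[0,0,0],5],
    [[0,0,-5.8],[0,0,0],5],
    [[0,0,-5.8],[0,0,0],5],
    [[0,0,-5.8],[0,0,0],5],
    [[0,0,-5.8],[0,0,0],5],
    [[0,0,-5.8],[0,0,0],5],
    [[0,0,-5.8],[0,0,0],5],
    [[0,0,-5.8],[0,0,0],5],
    [[0,0,-5.8],[0,0,0],5],
    [[0,0,-5.8],[0,0,0],5],
    [[0,0,0],[0,0,0],5],
    [[0,0,0],[0,0,0],5]
  ]
}}

```text
clock: 1.1
tcp_pos: [0.1925, 0.5414, 0.1728]
ee_rot: [-1.371, -2.827, 0.002]
ft_force: [-1.1, -0.6, -0.1]
finger_gap: 0.533
```

```bash
cat >> h.py <<'E'
from scipy.spatial.transform import Rotation as Ro
def togo(goal):
    from plant import bot
    o=bot.get_obs();R=Ro.from_rotvec(o['ee_rot']).as_matrix()
    print('t',round(o['clock'],2),'tcp',o['tcp_pos'].round(4),'xdir',np.degrees(np.arctan2(R[1,0],R[0,0])).round(1),'zaxis',R[:,2].round(3),'F',o['ft_force'].round(1),'gap',round(o['finger_gap']*94,1),'togo cm tool',(R.T@(np.array(goal)-o['tcp_pos'])*100).round(2))
E
python3 - <<'E'
from h import *
d=pickle.load(open('top.pkl','rb'));P=cloud(d);z=P[...,2]
roi=np.zeros((400,640),np.uint8);roi[150:285,140:280]=1
m=(roi>0)&(z>.116)&(z<.13)
W=ray(d,np.argwhere(m)[:,::-1],.122)[:,:2];print(m.sum(),cv2.minAreaRect(W.astype(np.float32)),W.mean(0))
print(ray(d,[183.8,187.2],.122))
c=np.array([.544,.2415]);v=W.mean(0)-c;print(np.hypot(*v),np.degrees(np.arctan2(v[1],v[0])))
togo([.593,.279,.175])
E
```

```text
72 ((0.5934900045394897, 0.28049927949905396), (0.02428126148879528, 0.01191068347543478), 34.88276672363281) [0.59369554 0.28053348]
[[0.59417741 0.28230722 0.122     ]]
0.06319223743653828 38.147945725292715
t 1.1 tcp [0.1925 0.5414 0.1728] xdir 128.3 zaxis [-0.001 -0.001 -1.   ] F [-1.1 -0.6 -0.1] gap 50.1 togo cm tool [-45.41  15.19  -0.21]
```

The lug rectangle measures 24 x 12 mm as given, centred at (0.5935,0.280).

Call:
{"api": "step_arm", "payload": {
  "increments": [
    [[0,0,0],[-3.0,1.0,0],5],
    [[0,0,0],[-3.0,1.0,0],5],
    [[0,0,0],[-3.0,1.0,0],5],
    [[0,0,0],[-3.0,1.0,0],5],
    [[0,0,0],[-3.0,1.0,0],5],
    [[0,0,0],[-3.0,1.0,0],5],
    [[0,0,0],[-3.0,1.0,0],5],
    [[0,0,0],[-3.0,1.0,0],5],
    [[0,0,0],[-3.0,1.0,0],5],
    [[0,0,0],[-3.0,1.0,0],5],
    [[0,0,0],[-3.0,1.0,0],5],
    [[0,0,0],[-3.0,1.0,0],5],
    [[0,0,0],[-3.0,1.0,0],5],
    [[0,0,0],[-3.0,1.0,0],5],
    [[0,0,0],[-3.0,1.0,0],5],
    [[0,0,0],[0,0,0],5],
    [[0,0,0],[0,0,0],5],
    [[0,0,0],[0,0,0],5]
  ]
}}

```text
clock: 2.6
tcp_pos: [0.5892, 0.2824, 0.1728]
ee_rot: [-1.369, -2.826, 0.001]
ft_force: [-0.5, -0.2, -0.3]
finger_gap: 0.53
```

```bash
python3 - <<'E'
from h import *
from plant import bot
togo([.593,.280,.096])
d=bot.get_image("wrist");cv2.imwrite('pics/w1.png',d['color']);print(d['tool_from_camera'].round(3))
E
```

```text
t 2.6 tcp [0.5892 0.2824 0.1728] xdir 128.3 zaxis [-0.001  0.    -1.   ] F [-0.5 -0.2 -0.3] gap 49.9 togo cm tool [-0.43  0.15  7.68]
[[ 1.     0.001 -0.001  0.   ]
 [-0.001  0.973  0.231 -0.067]
 [ 0.001 -0.231  0.973 -0.211]
 [ 0.     0.     0.     1.   ]]
```

View pics/w1.png

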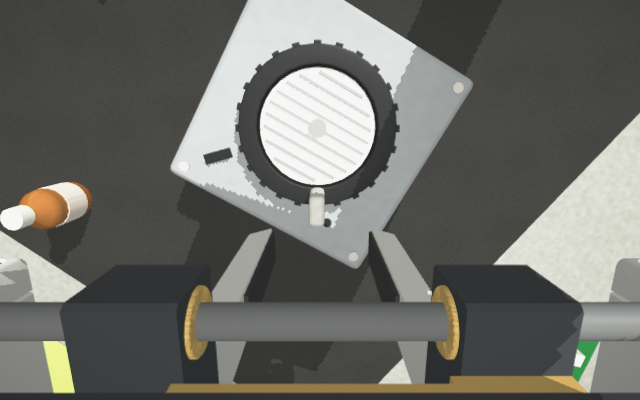

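The wrist view shows the lug at (317,207), midway between the fingertips (270 and 372) and aligned with the jaws. The open dot is just beside it at (327,222), and the bar is at (217,156). I'll descend and grip.

Call:
{"api": "step_arm", "payload": {
  "increments": [
    [[0,0,0],[-0.3,0.1,1.0],5],
    [[0,0,0],[0,0,1.5],5],
    [[0,0,0],[0,0,1.5],5],
    [[0,0,0],[0,0,1.5],5],
    [[0,0,0],[0,0,1.2],5],
    [[0,0,0],[0,0,1.0],5],
    [[0,0,0],[0,0,0],5],
    [[0,0,0],[0,0,0],5],
    [[0,0,0],[0,0,0],0.8],
    [[0,0,0],[0,0,0],0.8],
    [[0,0,0],[0,0,0],0.8],
    [[0,0,0],[0,0,0],0.8],
    [[0,0,0],[0,0,0],0.8],
    [[0,0,0],[0,0,0],0.8],
    [[0,0,0],[0,0,0],0.8],
    [[0,0,0],[0,0,0],0.8]
  ]
}}

```text
clock: 3.98
tcp_pos: [0.5925, 0.2806, 0.0964]
ee_rot: [1.367, 2.829, 0.0]
ft_force: [-0.3, 0.2, -0.4]
finger_gap: 0.087
```

```bash
python3 - <<'E'
from h import *
togo([.593,.280,.096])
E
```

```text
t 3.98 tcp [0.5925 0.2806 0.0964] xdir 128.4 zaxis [ 0. -0. -1.] F [-0.3  0.2 -0.4] gap 8.2 togo cm tool [-0.08 -0.    0.04]
```

The gap of 8.2 mm is less than the lug's 12 mm, so I look again.

```bash
python3 - <<'E'
from h import *
from plant import bot
a=bot.get_image("side")
b=bot.get_image("top");b['color']
pickle.dump(b,open('top2.pkl','wb'));pickle.dump(a,open('side2.pkl','wb'))
w=bot.get_image("wrist")['color'][130:380,160:480]
f=lambda i,s:cv2.resize(i,s,interpolation=cv2.INTER_CUBIC)
cv2.imwrite('pics/c2.png',np.hstack([f(w,(400,400)),f(a['color'][110:210,240:340],(400,400))]))
E
```

```text
(no output)
```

View pics/c2.png

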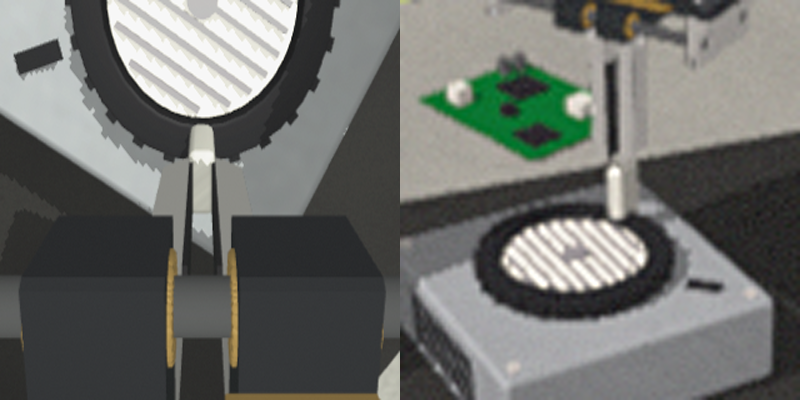

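The wrist half shows the lug between the two pads, and the side half shows the fingers straddling it. I'll check the grip by commanding a full close.

Call:
{"api": "step_arm", "payload": {
  "increments": [
    [[0,0,0],[0,0,0],0],
    [[0,0,0],[0,0,0],0],
    [[0,0,0],[0,0,0],0],
    [[0,0,0],[0,0,0],0],
    [[0,0,0],[0,0,0],0]
  ]
}}

```text
clock: 4.55
tcp_pos: [0.5925, 0.2806, 0.0963]
ee_rot: [-1.367, -2.829, 0.0]
ft_force: [0.7, 0.1, 0.1]
finger_gap: 0.007
```

```bash
python3 - <<'E'
from h import *
from plant import bot
a=bot.get_image("side")['color'];w=bot.get_image("wrist");pickle.dump(w,open('w3.pkl','wb'))
f=lambda i,s:cv2.resize(i,s,interpolation=cv2.INTER_CUBIC)
cv2.imwrite('pics/c3.png',np.hstack([f(w['color'][200:300,270:370],(400,400)),f(a[130:180,265:315],(400,400))]))
togo([.593,.28,.096])
E
```

```text
t 4.65 tcp [0.5925 0.2806 0.0963] xdir 128.4 zaxis [-0. -0. -1.] F [-0.4  0.3 -0.4] gap 0.7 togo cm tool [-0.08  0.    0.03]
```

View pics/c3.png

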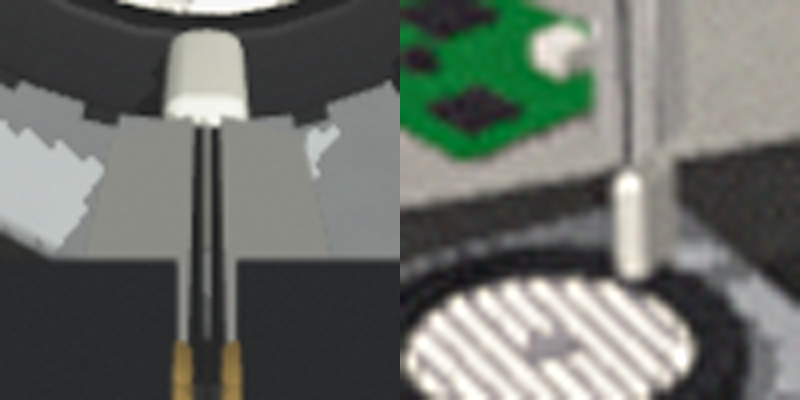

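The fingers have shut fully on the outer side of the lug rather than around it. The lug is at crop (205,80), in front of them. I'll measure that offset in the tool frame.

```bash
python3 - <<'E'
from h import *
from plant import bot
w=pickle.load(open('w3.pkl','rb'));T=w['tool_from_camera']
v,u=np.mgrid[:400,:640];Z=w['z_map']
p=np.c_[u.ravel(),v.ravel(),np.ones(u.size)]@np.linalg.inv(w['intrinsics']).T*Z.reshape(-1,1)
q=(p@T[:3,:3].T+T[:3,3]).reshape(400,640,3)*1000
for n,(x,y) in dict(lugtop=(321,226),lugface=(321,215),lugL=(315,226),lugR=(327,226),fingL=(306,238),fingR=(338,238),fL2=(306,255),tipL=(316,231),tipR=(327,231)).items(): print(n,Z[y,x].round(3),q[y,x].round(1))
for c in range(3): print([(r,*q[r,306].round(0)) for r in range(225,262,6)]) if c==0 else 0
for n in('top','side'):
    d=bot.get_image(n);P=cloud(d);z=P[...,2]
    near=(np.hypot(P[...,0]-.593,P[...,1]-.28)<.05)
    for a,b in((.098,.110),(.110,.125),(.125,.135),(.135,.15),(.15,.17)):
        m=near&(z>a)&(z<b);print(n,a,m.sum(),P[m].mean(0).round(4) if m.any() else '')
E
```

```text
lugtop 0.195 [ -0.2  -9.  -24.4]
lugface 0.211 [ -0.2 -10.6  -7.7]
lugL 0.195 [ -3.5  -9.  -24.4]
lugR 0.194 [  3.1  -9.2 -25.2]
fingL 0.172 [ -7.4 -10.1 -47.6]
fingR 0.174 [  8.2  -9.4 -45.5]
fL2 0.15 [ -6.5 -10.3 -69.9]
tipL 0.183 [ -2.7  -9.9 -36.1]
tipR 0.184 [  3.   -9.8 -35.8]
[(225, np.float64(-10.0), np.float64(1.0), np.float64(11.0)), (231, np.float64(-11.0), np.float64(10.0), np.float64(25.0)), (237, np.float64(-7.0), np.float64(-10.0), np.float64(-46.0)), (243, np.float64(-7.0), np.float64(-10.0), np.float64(-53.0)), (249, np.float64(-7.0), np.float64(-10.0), np.float64(-63.0)), (255, np.float64(-6.0), np.float64(-10.0), np.float64(-70.0)), (261, np.float64(-6.0), np.float64(-10.0), np.float64(-76.0))]
top 0.098 18 [0.5873 0.274  0.104 ]
top 0.11 21 [0.5866 0.2746 0.1187]
top 0.125 10 [0.5861 0.2748 0.1319]
top 0.135 35 [0.5869 0.274  0.1427]
top 0.15 52 [0.5853 0.275  0.1593]
side 0.098 31 [0.5922 0.2764 0.1037]
side 0.11 45 [0.5931 0.2778 0.118 ]
side 0.125 8 [0.5851 0.2775 0.1304]
side 0.135 51 [0.5894 0.2746 0.1435]
side 0.15 79 [0.5899 0.2745 0.1606]
```

The tips appear to end around tool z = -36 mm, just above the lug top (tool z = -24). So the real fingertips seem to sit higher than the reported TCP says. I'll open the fingers and measure where the tips are.

Call:
{"api": "step_arm", "payload": {
  "increments": [
    [[0,0,0],[0,0,0],5],
    [[0,0,0],[0,0,0],5],
    [[0,0,0],[0,0,0],5],
    [[0,0,0],[0,0,0],5],
    [[0,0,0],[0,0,0],5],
    [[0,0,0],[0,0,0],5],
    [[0,0,0],[0,0,0],5]
  ]
}}

```text
clock: 5.33
tcp_pos: [0.5925, 0.2806, 0.0964]
ee_rot: [1.367, 2.829, 0.0]
ft_force: [-0.6, 0.7, -0.3]
finger_gap: 0.466
```

```bash
python3 - <<'E'
from h import *
from plant import bot
togo([.593,.28,.096])
o=bot.get_obs();R=Ro.from_rotvec(o['ee_rot']).as_matrix()
w=bot.get_image("wrist");T=w['tool_from_camera'];Z=w['z_map']
v,u=np.mgrid[:400,:640]
p=np.c_[u.ravel(),v.ravel(),np.ones(u.size)]@np.linalg.inv(w['intrinsics']).T*Z.reshape(-1,1)
q=(p@T[:3,:3].T+T[:3,3]).reshape(400,640,3)*1000
def hist(q,n):
    # finger candidates: |x| 22..40, |y|<14, above the box
    for s in(-1,1):
        m=(q[...,0]*s>20)&(q[...,0]*s<45)&(abs(q[...,1])<15)&(q[...,2]<16)&(q[...,2]>-80)
        h,_=np.histogram(q[...,2][m],np.arange(-80,20,8));print(n,s,h,'lowest z',np.sort(q[...,2][m])[-5:].round(1))
hist(q,'wrist')
ims=[w['color'][150:350,220:420]]
for n in('side','top'):
    d=bot.get_image(n);Q=(cloud(d)-o['tcp_pos'])@R*1000;hist(Q,n);
    if n=='side':ims.append(d['color'][110:190,250:330])
cv2.imwrite('pics/c4.png',np.hstack([cv2.resize(i,(400,400),interpolation=2) for i in ims]))
E
```

```text
t 5.33 tcp [0.5925 0.2806 0.0964] xdir 128.4 zaxis [ 0.  0. -1.] F [-0.6  0.7 -0.3] gap 43.8 togo cm tool [-0.08 -0.    0.04]
wrist -1 [355 302 257 226 187 125   7   0   0   0   0 635] lowest z [13.5 13.6 13.6 13.9 14.3]
wrist 1 [352 292 258 228 189 128   4   0   0   0   0 638] lowest z [13.6 13.6 13.8 13.9 14.4]
side -1 [20 20 20 18 14  4  0  0  0  0  3 17] lowest z [11.  11.1 12.1 12.2 15.5]
side 1 [17 20 17 21 17 13  1  0  0  0  4 13] lowest z [10.  10.2 10.4 10.8 13.7]
top -1 [ 1 10  9 12 10  5  0  0  0  0  4 66] lowest z [13.  13.1 14.4 14.7 15.9]
top 1 [15 13 14 19 14 10  0  0  0  0  4 64] lowest z [12.9 13.1 13.3 14.1 15.3]
```

View pics/c4.png

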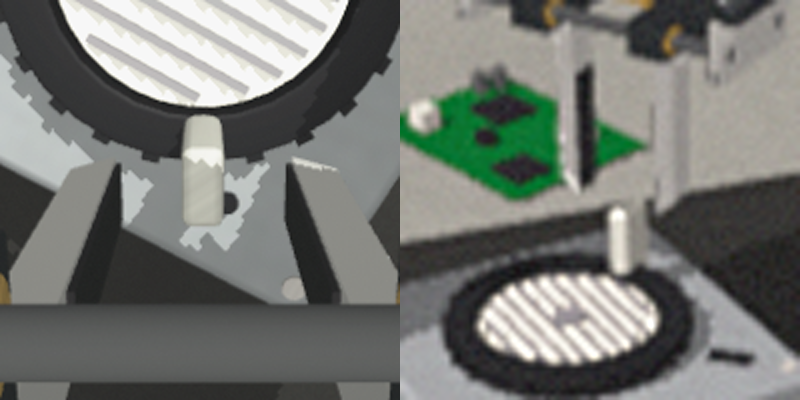

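All three cameras agree that the real tips are about 32 mm behind the reported TCP, at z ≈ 0.128 with the lug centred between them. The tool data are off along z, so I'll descend another 3.2 cm to put the tips near 0.096, then close.

Call:
{"api": "step_arm", "payload": {
  "increments": [
    [[0,0,0],[0,0,0.8],5],
    [[0,0,0],[0,0,0.8],5],
    [[0,0,0],[0,0,0.8],5],
    [[0,0,0],[0,0,0.8],5],
    [[0,0,0],[0,0,0],5],
    [[0,0,0],[0,0,0],0.8],
    [[0,0,0],[0,0,0],0.8],
    [[0,0,0],[0,0,0],0.8],
    [[0,0,0],[0,0,0],0.8],
    [[0,0,0],[0,0,0],0.8],
    [[0,0,0],[0,0,0],0.8],
    [[0,0,0],[0,0,0],0.8],
    [[0,0,0],[0,0,0],0.8]
  ]
}}

```text
clock: 6.57
tcp_pos: [0.5928, 0.2807, 0.0648]
ee_rot: [1.367, 2.828, 0.001]
ft_force: [0.3, 1.0, 1.2]
finger_gap: 0.127
```

```bash
python3 - <<'E'
from h import *
togo([.593,.280,.064])
E
```

```text
t 6.57 tcp [0.5928 0.2807 0.0648] xdir 128.4 zaxis [ 0.001  0.    -1.   ] F [0.3 1.  1.2] gap 12.0 togo cm tool [-0.07 -0.03  0.08]
```

The gap is now 12.0 mm, so the lug is gripped. I'll sweep the first 40° and then check.

Call:
{"api": "step_arm", "payload": {
  "increments": [
    [[0,0,4],[-0.43,-0.015,0],0.8],
    [[0,0,4],[-0.43,-0.015,0],0.8],
    [[0,0,4],[-0.43,-0.015,0],0.8],
    [[0,0,4],[-0.43,-0.015,0],0.8],
    [[0,0,4],[-0.43,-0.015,0],0.8],
    [[0,0,4],[-0.43,-0.015,0],0.8],
    [[0,0,4],[-0.43,-0.015,0],0.8],
    [[0,0,4],[-0.43,-0.015,0],0.8],
    [[0,0,4],[-0.43,-0.015,0],0.8],
    [[0,0,4],[-0.43,-0.015,0],0.8],
    [[0,0,0],[0,0,0],0.8],
    [[0,0,0],[0,0,0],0.8]
  ]
}}

```text
clock: 7.57
tcp_pos: [0.6057, 0.2413, 0.0647]
ee_rot: [-2.25, -2.191, -0.001]
ft_force: [-2.1, 2.1, 2.6]
finger_gap: 0.123
```

```bash
python3 - <<'E'
from h import *
from plant import bot
p=bot.get_obs()['tcp_pos'][:2]-[.544,.2415];print(np.hypot(*p),np.degrees(np.arctan2(p[1],p[0])))
a=np.radians(-34.9);togo([.544+.062*np.cos(a),.2415+.062*np.sin(a),.0645])
E
```

```text
0.061666444371970025 -0.14642360914465324
t 7.57 tcp [0.6057 0.2413 0.0647] xdir 88.5 zaxis [-0.     0.001 -1.   ] F [-2.1  2.1  2.6] gap 11.6 togo cm tool [-3.56 -0.99  0.02]
```

Call:
{"api": "step_arm", "payload": {
  "increments": [
    [[0,0,4],[-0.43,-0.015,0],0.8],
    [[0,0,4],[-0.43,-0.015,0],0.8],
    [[0,0,4],[-0.43,-0.015,0],0.8],
    [[0,0,4],[-0.43,-0.015,0],0.8],
    [[0,0,4],[-0.43,-0.015,0],0.8],
    [[0,0,4],[-0.43,-0.015,0],0.8],
    [[0,0,4],[-0.43,-0.015,0],0.8],
    [[0,0,3],[-0.32,-0.01,0],0.8],
    [[0,0,2],[-0.22,0,0],0.8],
    [[0,0,0],[0,0,0],0.8],
    [[0,0,0],[0,0,0],0.8],
    [[0,0,0],[0,0,0],0.8]
  ]
}}

```text
clock: 8.57
tcp_pos: [0.5948, 0.2089, 0.0647]
ee_rot: [-2.778, -1.462, -0.001]
ft_force: [-2.5, 4.6, 2.4]
finger_gap: 0.122
```

```bash
python3 - <<'E'
from h import *
from plant import bot
p=bot.get_obs()['tcp_pos'][:2]-[.544,.2415];print(np.hypot(*p),np.degrees(np.arctan2(p[1],p[0])))
a=np.radians(-34.9);togo([.544+.062*np.cos(a),.2415+.062*np.sin(a),.0645])
E
```

```text
0.06032608778706466 -32.71937279938917
t 8.57 tcp [0.5948 0.2089 0.0647] xdir 55.5 zaxis [-0.     0.002 -1.   ] F [-2.5  4.6  2.4] gap 11.4 togo cm tool [-0.23  0.17  0.02]
```

Still low force, so there is no stop contact yet. I'll nudge the last ~3° gently, watching the force.

Call:
{"api": "step_arm", "payload": {
  "increments": [
    [[0,0,1],[-0.1,0.05,0],0.8],
    [[0,0,1],[-0.1,0.05,0],0.8],
    [[0,0,0],[-0.1,0,0],0.8],
    [[0,0,0],[0,0,0],0.8],
    [[0,0,0],[0,0,0],0.8]
  ]
}}

```text
clock: 8.98
tcp_pos: [0.5941, 0.208, 0.0647]
ee_rot: [-2.8, -1.414, -0.005]
ft_force: [-1.0, 9.5, 1.6]
finger_gap: 0.125
```

```bash
python3 - <<'E'
from h import *
from plant import bot
p=bot.get_obs()['tcp_pos'][:2]-[.544,.2415];print(np.hypot(*p),np.degrees(np.arctan2(p[1],p[0])))
togo([.544,.2415,.0645])
E
```

```text
0.060292942826628594 -33.772547915910835
t 8.98 tcp [0.5941 0.208  0.0647] xdir 53.6 zaxis [ 0.001  0.005 -1.   ] F [-1.   9.5  1.6] gap 11.7 togo cm tool [-0.28 -6.02  0.04]
```

The tool moved only about 1 mm of the 3 mm commanded, and the force rose to 9.5 N, so the ring is at its stop. I'll release, lift and look.

Call:
{"api": "step_arm", "payload": {
  "increments": [
    [[0,0,0],[0.1,0,0],0.8],
    [[0,0,0],[0,0,0],4],
    [[0,0,0],[0,0,0],4],
    [[0,0,0],[0,0,0],4],
    [[0,0,0],[0,0,0],4],
    [[0,0,0],[0,0,0],4],
    [[0,0,0],[0,0,0],4],
    [[0,0,0],[0,0,-1.5],4],
    [[0,0,0],[0,0,-2],4],
    [[0,0,0],[0,0,-3],4],
    [[0,0,0],[0,0,-3],4],
    [[0,0,0],[0,0,-3],4],
    [[0,0,0],[0,3,0],4],
    [[0,0,0],[0,3,0],4],
    [[0,0,0],[0,3,0],4],
    [[0,0,0],[0,3,0],4],
    [[0,0,0],[0,0,0],4],
    [[0,0,0],[0,0,0],4],
    [[0,0,0],[0,0,0],4]
  ]
}}

```text
clock: 10.57
tcp_pos: [0.6904, 0.1337, 0.1889]
ee_rot: [-2.806, -1.411, 0.002]
ft_force: [-0.6, -0.4, -0.3]
finger_gap: 0.429
```

```bash
python3 - <<'E'
from h import *
from plant import bot
togo([.544,.2415,.0645])
ims=[]
for n,(x0,y0,x1,y1) in(("top",(140,150,280,290)),("side",(235,130,345,240))):
    d=bot.get_image(n);P=cloud(d);z=P[...,2];h=np.hypot(P[...,0]-.544,P[...,1]-.2415)
    m=(z>.1)&(z<.127)&(h<.085)&(h>.04);q=P[m].mean(0);v=q[:2]-[.544,.2415];print(n,m.sum(),q,np.hypot(*v),np.degrees(np.arctan2(v[1],v[0])))
    ims.append(cv2.resize(d['color'][y0:y1,x0:x1],(400,400),interpolation=2))
    d0=pickle.load(open(n+'.pkl','rb'))
    for D in(d0,d):
        P=cloud(D);m=(P[...,2]>.09)&(P[...,2]<.125)&(P[...,1]<-.1)&(P[...,1]>-.4)&(P[...,0]>.3)&(P[...,0]<.65);print(' narrow lug',m.sum(),P[m].mean(0).round(4))
cv2.imwrite('pics/c5.png',np.hstack(ims))
E
```

```text
t 10.57 tcp [0.6904 0.1337 0.1889] xdir 53.4 zaxis [-0.001  0.    -1.   ] F [-0.6 -0.4 -0.3] gap 40.3 togo cm tool [ -0.07 -18.16  12.46]
top 0 [nan nan nan] nan nan
 narrow lug 75 [ 0.5319 -0.2123  0.1118]
 narrow lug 76 [ 0.5319 -0.2122  0.1113]
side 84 [0.59273067 0.20252457 0.11391008] 0.062400019029840256 -38.65328235921588
 narrow lug 126 [ 0.5308 -0.2184  0.1082]
 narrow lug 128 [ 0.5308 -0.2185  0.1083]<stdin>:7: RuntimeWarning: Mean of empty slice.
  ret = um.true_divide(
```

View pics/c5.png

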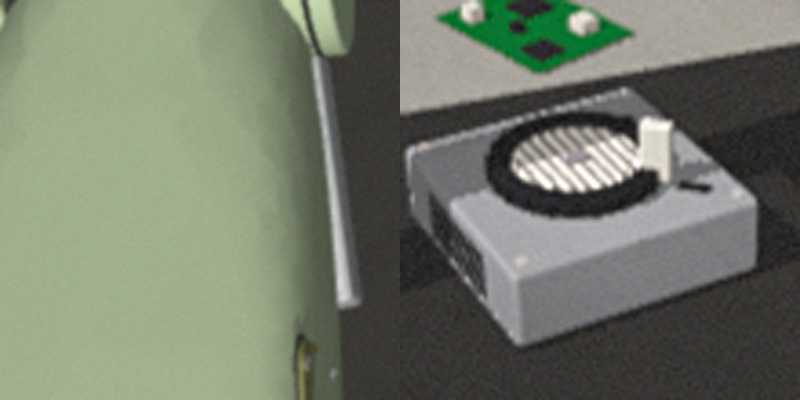

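The side view shows the lug at crop (656,150), in line with the bar at (695,186). The top view is blocked by the arm. The narrow lug has moved about 0.1 mm between views, and the gripper is clear, so I'm handing in.

```bash
python3 -c "
from plant import bot
print(bot.job_done())"
```

```text
the job is handed in; nothing more can be done
None
```

I gripped the wide ring's lug and turned it about 72° clockwise, up to its locked stop. Then I let go, lifted clear and handed the job in at about 10.7 s on the robot's clock.

- **First grasp missed:** the fingers shut on nothing. All three cameras put the real fingertips about 32 mm behind the reported TCP. I opened up, went down another 32 mm and gripped again, and the gap then read 12.0 mm, matching the lug's thickness.
- **At the stop:** the force rose to about 9.5 N and the tool moved only about 1 mm of the 3 mm commanded.
- **Final position:** the side camera puts the lug at -38.7° against -34.9° for the bar. That view read about 2° low on the lug earlier, so I take it as in line with the bar, within the 10° limit. The tool reading at the stop was -33.8°. The arm blocked the top camera, so it gave no second check.
- **Narrow ring:** its lug shifted about 0.1 mm between the before and after images, which is measurement noise.
- **Contact:** the gripper was clear of everything, with the force reading near zero.

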